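Load an ashing run into the dry-block heater

ROBOT

A 6-joint arm with a two-finger parallel gripper is mounted at the origin on the work surface. World frame = base frame: x ahead of the robot, y to its left, z up, the work surface at z = 0. Lengths are in m, angles in rad, forces in N, time in s.
With the tool pointing down it reaches from about 0.325 to 0.775 m from the base axis. Payload 5.5 kg.
Tool frame: the origin (TCP) lies on the centre line of the jaws, within the pads' length; the fingertips stand 11 mm ahead of it and the grasp point (between the pads) lies 8 mm behind it; z points along the fingers, y is the line along which they close (so a half turn about z gives the same grasp; the last joint's range is limited). The gripper opens to 88 mm and grips with 3 to 60 N. Pads are 20 mm wide; open, the fingers measure 115 mm over their backs; the gripper's body (75 mm by 178 mm) begins 61 mm behind the grasp point.
Start: joints at [-1.339, 0.091, 1.231, -0, 1.82, -0.057], TCP at [0.171, -0.575, 0.234] pointing down, gripper open.
Joint ranges: [-2.87, 2.87], [-0.86, 2.18], [0.17, 2.46], [-1.51, 4.65], [0.06, 2.69], [-2.65, 2.65]. Speed limits (rad/s): [2.57, 2.57, 3.01, 3.14, 3.14, 3.14].

INTERFACE

Orientations are given as a unit quaternion [x, y, z, w].
In Python, from cell import manip gives the robot as it stands.
- The arm moves only by the tool drive_tool, never from a script. Its argument "deltas" is a list of rows, each a list of 6 numbers: the shift along the world's x, y, z in cm, then the turn, a rotation vector about the world's x, y, z in rad. A call has exactly 8 rows; each row shifts and turns the commanded pose from where the row before left it; what a row does not reach is not made up. A row lasts 1/10 s, in which the tool goes at most 50 mm and 8.59 degrees, less where a joint would pass 70% of its speed; a pose out of reach is approached as far as the arm can. A call is refused whole if a number of a shift passes 5 or a number of a turn 0.15, either way. A call with a gripper value outside its range is refused whole. "jaw" is the finger opening in cm, from 0 to 8.78, set as the call begins (left out, the last holds). The fingers move at their own pace and stop on an object; "squeeze" is the grip in N (left out, the last holds). Time passes only in rows, so rows that do not move let the fingers close, or fill a call up. It gives the time, the measured TCP pose, the force, the opening and the grip force at its end, in the units of the state.
- manip.observe(): the state, without advancing time (a new reading comes with each control period).
- manip.snapshot(name): name is "side" or "top"; returns (picture, depth): 400x640x3 uint8, red, green, blue; 400x640 float32, m along the optical axis (not along the pixel's ray), 0 where there is no reading.
- manip.calibration(name): a dict with "vertical_fov" (degrees; the focal length in pixels is half the picture's height over the tangent of half this angle, whatever the lens; pixels are square), "cx", "cy" (the principal point, pixels), "k1" (the pictures are not rectified: a ray, as slopes to the right and down, at radius r is drawn at 1 + k1 r^2 times it, then the intrinsics apply), "cam_to_world" (4x4, takes a point from camera to world coordinates). Camera axes: x right, y down, z forward; pixel columns grow to the right and rows downward; lengths in m; the calibration is good to about 2 mm. A picture is of the moment at which its call begins. calibration takes no time and is no camera call.
- manip.finish_job(): hands the job in; it is judged then, once.
Trained networks look in the newest picture that a camera, given by its name, has taken for a name from the list of things; names that differ only in an ending like _2 or _b are one class to them, and where a whole thing is asked for, a point or a joint stands for the part that bears it (a point fixed in the world has none). Each returns a list of dicts, best first, with "conf" (0 to 1); they miss things now and then, are a little off and sometimes report something else, mostly with a low value. They report only what shows in the picture. A call takes as long as a camera call.
- manip.search_frame(camera, label): "uv" ([column, row] in pixels, amid what is visible of it).
The state is a dict: "t": time; "q": joint angles; "dq": joint speeds; "effort": joint torques, N m; "tool_pos": TCP position; "tool_rot": TCP orientation; "force": force on the tool from outside, world axes, zero at the start; "torque": the same for the moment, N m; "width": finger opening in m; "gripper_force": force on a finger pad.
Only numpy, scipy, OpenCV 4.12 (cv2) and the standard library are available. Lean on these libraries where they do the work, as an engineer would, in place of code of your own. Each camera call takes 0.05 s, during which the arm holds its last target. There are 200 camera calls.

TASK

Set up the ashing run. Seat the large crucible upright in the large well of the heater and then tip the weighed marble chips out of the scoop so that they all slide into it; seat every small crucible that is there, empty as a blank, upright in a small well of its own, and lay the empty scoop back flat in the middle of the balance pan. When all of that is in place press the heater's start key down, and do not knock the other things on the bench about.

Things in the scene. Friction and masses are not known exactly. Their poses are not given: they have to be found in the camera images.
- small1_mid (a point): Small white porcelain crucible (2 to 4 alike are present, absent ones are None): open cup 38 mm high, rim 50 mm outside, wall 3.5 mm, straight-sided down to 17 mm up, then rounded in to a 24 mm flat foot; 60 g; stands mouth up on the bench at the start. Point on its axis half-way up (19 mm from foot and rim); z up its axis. Seated, this point is 6 mm above the block's top.
- small2_mid (a point): Another small crucible, the same as small1 (None if absent).
- small3_mid (a point): Another small crucible, the same as small1 (None if absent).
- small4_mid (a point): Another small crucible, the same as small1 (None if absent).
- large_mid (a point): The large white porcelain crucible, same shape, standing mouth up among the small ones: 52 mm high, rim 64 mm outside, wall 4 mm, straight-sided down to 21 mm up, rounded in to a 32 mm flat foot; inner floor 21 mm above the foot; about 160 g. Point on its axis half-way up (26 mm from foot and rim); z up its axis. Seated in the large well, this point is 9 mm above the block's top.
- heater: Dry-block heater, fixed: grey case 260 x 276 mm, in it an aluminium block 190 x 250 mm, top 88 mm above the bench; on the robot's side a lower front deck (57 mm high) with display and keys. Origin on the bench under the block's middle; x away from the front deck, y to the left, z up. Four small wells in a row along y near the deck; one large well behind them, on the left.
- well1 (a point): Small well: a 45 degree countersunk cup in the block, 50 mm across at the mouth, 22 mm across 14 mm down, in which a small crucible's rounded base centres itself, rim 25 mm above the block. Point at the centre of the mouth, level with the block's top; axes as the heater's. The four are 62 mm apart along y, at heater x -47 mm, y -93 to +93 mm.
- well2 (a point): Small well, as well1, 62 mm from it along the heater's +y.
- well3 (a point): Small well, as well1, 124 mm from it along the heater's +y.
- well4 (a point): Small well, as well1, 186 mm from it along the heater's +y.
- large_well (a point): The large well: a 45 degree countersunk cup 65 mm across at the mouth, 37 mm across 14 mm down, for the large crucible, whose rim then stands 35 mm above the block. Point at the centre of its mouth, level with the block's top. It lies at heater x +48 mm, y +55 mm.
- start (a joint): Travel of the start key, m: 0 up, 0.006 fully down (a spring key; about 5 N to press it all the way; it comes up again when let go; 0.004 counts as pressed).
- start_top (a point): Centre of the top face of the start key: a round white key 22 mm across in a black collar, at the right-hand (-y) end of the heater's front deck, standing 77 mm above the bench (10 mm proud of its collar). It is pressed straight down.
- pan (a point): Centre of the top of the balance's round steel weighing pan, 124 mm across, 76 mm above the bench, on a white top-loading balance (case 240 x 170 x 54 mm, fixed to the bench), at the left of the bench.
- scoop_floor (a point): Black plastic weighing scoop (110 g) lying on the pan, the chips in it: flat tray 110 mm long, 60 mm wide, narrowing to 47 mm inside at the open nose; walls 18 mm high at back and sides. Point on the middle of its floor (3 mm above the underside); x to the nose, z up. The floor's front edge, where the chips slide off, is 55 mm ahead. Chips slide at a slope of 30 to 50 degrees.
- scoop_grip (a point): Middle of the scoop's straight grey plastic handle: a bar 12 mm wide, 14 mm high and 70 mm long, running along the scoop's x behind the tray; 100 mm behind scoop_floor and 24 mm above the scoop's underside. Axes as the scoop's. It overhangs the pan, with free air beneath.
- chip1_mid (a point): A chip of white marble, an angular lump about 19 mm across and 15 mm high, 11 g, lying in the scoop at the start (two to four of them are present, the others are None). Point at its middle.
- chip2_mid (a point): Another marble chip, like chip1 (None if absent).
- chip3_mid (a point): Another marble chip, like chip1 (None if absent).
- chip4_mid (a point): Another marble chip, like chip1 (None if absent).
- amber: Bystander: amber reagent bottle, 72 mm across, 150 mm high. Origin at the centre of its underside.
- beaker: Bystander: empty glass beaker, 71 mm across, 90 mm high. Origin at the centre of its underside.
- washbottle: Bystander: white wash bottle with a green cap and a spout, 60 mm across, 165 mm high. Origin at the centre of its underside.
- tongs: Bystander: steel crucible tongs, 200 mm long, 10 mm high, lying flat. Origin at the finger end, x along them.

How it is judged:
On the way, in this order (a step that is already met when the one before it is completed fails the run):
1. the large crucible is seated in the large well (horizontal distance between large_mid and large_well below 0.005 m and angle between large_mid's own z axis and vertical below 0.1 rad and z of large_mid in the frame of heater between 0.093 and 0.101 m), for 0.2 s.
2. all the chips lie in the seated large crucible (all of step 1 and horizontal distance between each of chip1_mid, chip2_mid, chip3_mid, chip4_mid and large_mid below 0.027 m and z of chip1_mid in the frame of large_mid between -0.012 and 0.026 m and z of chip2_mid in the frame of large_mid between -0.012 and 0.026 m and z of chip3_mid in the frame of large_mid between -0.012 and 0.026 m and z of chip4_mid in the frame of large_mid between -0.012 and 0.026 m), for 0.2 s.
3. with every crucible seated, the chips in the large one and the scoop back on the pan, the start key is pressed (all of step 2 and (horizontal distance between small1_mid and well1 below 0.005 m or horizontal distance between small1_mid and well2 below 0.005 m or horizontal distance between small1_mid and well3 below 0.005 m or horizontal distance between small1_mid and well4 below 0.005 m) and angle between each of small1_mid, small2_mid, small3_mid, small4_mid's own z axis and vertical below 0.1 rad and z of small1_mid in the frame of heater between 0.0898 and 0.0978 m and (horizontal distance between small2_mid and well1 below 0.005 m or horizontal distance between small2_mid and well2 below 0.005 m or horizontal distance between small2_mid and well3 below 0.005 m or horizontal distance between small2_mid and well4 below 0.005 m) and z of small2_mid in the frame of heater between 0.0898 and 0.0978 m and (horizontal distance between small3_mid and well1 below 0.005 m or horizontal distance between small3_mid and well2 below 0.005 m or horizontal distance between small3_mid and well3 below 0.005 m or horizontal distance between small3_mid and well4 below 0.005 m) and z of small3_mid in the frame of heater between 0.0898 and 0.0978 m and (horizontal distance between small4_mid and well1 below 0.005 m or horizontal distance between small4_mid and well2 below 0.005 m or horizontal distance between small4_mid and well3 below 0.005 m or horizontal distance between small4_mid and well4 below 0.005 m) and z of small4_mid in the frame of heater between 0.0898 and 0.0978 m and horizontal distance between scoop_floor and pan below 0.035 m and angle between scoop_floor's own z axis and vertical below 0.09 rad and z of scoop_floor in the frame of pan between -0.002 and 0.008 m and value of joint start above 0.004 m), for 0.05 s.
At the end, for the whole second after the job is handed in: Each crucible upright (6 deg), within 5 mm of its well's centre and 4 mm of its seated height, the large one in the large well, small ones in small wells; all chips in the large one; the empty scoop flat on the pan, within 35 mm of its centre; start key was pressed last and is up again; all at rest (all of step 2 and (horizontal distance between small1_mid and well1 below 0.005 m or horizontal distance between small1_mid and well2 below 0.005 m or horizontal distance between small1_mid and well3 below 0.005 m or horizontal distance between small1_mid and well4 below 0.005 m) and angle between each of small1_mid, small2_mid, small3_mid, small4_mid's own z axis and vertical below 0.1 rad and z of small1_mid in the frame of heater between 0.0898 and 0.0978 m and (horizontal distance between small2_mid and well1 below 0.005 m or horizontal distance between small2_mid and well2 below 0.005 m or horizontal distance between small2_mid and well3 below 0.005 m or horizontal distance between small2_mid and well4 below 0.005 m) and z of small2_mid in the frame of heater between 0.0898 and 0.0978 m and (horizontal distance between small3_mid and well1 below 0.005 m or horizontal distance between small3_mid and well2 below 0.005 m or horizontal distance between small3_mid and well3 below 0.005 m or horizontal distance between small3_mid and well4 below 0.005 m) and z of small3_mid in the frame of heater between 0.0898 and 0.0978 m and (horizontal distance between small4_mid and well1 below 0.005 m or horizontal distance between small4_mid and well2 below 0.005 m or horizontal distance between small4_mid and well3 below 0.005 m or horizontal distance between small4_mid and well4 below 0.005 m) and z of small4_mid in the frame of heater between 0.0898 and 0.0978 m and horizontal distance between scoop_floor and pan below 0.035 m and angle between scoop_floor's own z axis and vertical below 0.09 rad and z of scoop_floor in the frame of pan between -0.002 and 0.008 m and linear speed of each of large, scoop, small1, small2, small3, small4 below 0.02 m/s and value of joint start below 0.001 m); the robot touches nothing.
It fails at once if the amber is knocked about (moved more than 40 mm) (distance of amber from where it was at the start of the episode above 0.04 m).
It fails at once if the beaker is knocked about (moved more than 40 mm) (distance of beaker from where it was at the start of the episode above 0.04 m).
It fails at once if the washbottle is knocked about (moved more than 40 mm) (distance of washbottle from where it was at the start of the episode above 0.04 m).
It fails at once if the tongs is knocked about (moved more than 40 mm) (distance of tongs from where it was at the start of the episode above 0.04 m).
Of small1, small2, small3, small4 only 2 to 4 are there at a start; the rules pass over those that are not, and their reading is None.
Of chip1, chip2, chip3, chip4 only 2 to 4 are there at a start; the rules pass over those that are not, and their reading is None.
At some moment in a run one of small1, small2, small3, small4 may be knocked a few centimetres aside while the robot is not near it.
It also fails if it takes over 210 s, if anything falls off the work surface, if the arm or the gripper's body presses on something with over 40 N, if the wrist force passes 120 N, or if a joint passes its speed limit or range.

## Working session

There is one attempt and no reset: what is moved stays moved. The work goes in short steps, Python scripts to look and compute and a tool call to move; the robot and the scene stay as the last step left them, time stands still between calls to the robot, and variables do not carry over. Pictures are saved under pics/ and viewed, at most 14 in all, crops included, and the job is handed in when it is done.

Besides the shell and the picture viewer there is one more tool, called after "Request:" by a JSON object that holds its "name" and its "arguments". drive_tool: Moves the arm, as the interface text tells. Its arguments: {"type":"object","properties":{"deltas":{"type":"array","items":{"type":"array","items":{"type":"number"}}},"jaw":{"type":"number"},"squeeze":{"type":"number"}},"required":["deltas"]}

```bash
ls; mkdir -p pics; cat > h.py <<'E'
import numpy as np, cv2
from cell import manip
def snap(n,f=None):
    im,d=manip.snapshot(n)
    if f: cv2.imwrite(f'pics/{f}.png',im[:,:,::-1])
    return im,d
def cal(n):
    c=manip.calibration(n); f=200/np.tan(np.radians(c['vertical_fov'])/2)
    return c,f,np.array(c['cam_to_world'])
def ray(n,uv):
    c,f,T=cal(n); d=np.array([(uv[0]-c['cx'])/f,(uv[1]-c['cy'])/f]); s=d.copy()
    for _ in range(20): s=d/(1+c['k1']*(s@s))
    return T[:3,3],T[:3,:3]@np.array([s[0],s[1],1])
def atz(n,uv,z):
    o,r=ray(n,uv); return o+r*(z-o[2])/r[2]
def atd(n,uv,D):
    o,r=ray(n,uv); return o+r*D[int(round(uv[1])),int(round(uv[0]))]
def cloud(n,D):
    c,f,T=cal(n); v,u=np.mgrid[:400,:640]
    d=np.stack([(u-c['cx'])/f,(v-c['cy'])/f],-1); s=d.copy()
    for _ in range(20): s=d/(1+c['k1']*(s**2).sum(-1,keepdims=True))
    p=np.concatenate([s,np.ones((400,640,1))],-1)*D[...,None]
    P=p@T[:3,:3].T+T[:3,3]; P[D<=0]=np.nan
    return P
def st():
    s=manip.observe(); print('t',round(s['t'],2),'pos',np.round(s['tool_pos'],4),'rot',np.round(s['tool_rot'],4),'w',round(s['width'],4),'gf',s['gripper_force'],'F',np.round(s['force'],1),'q',np.round(s['q'],3))
E
python3 - <<'E'
from h import *
st()
for n in('top','side'):
    im,d=snap(n,n+'0'); np.save(n+'0.npy',d)
    c,f,T=cal(n); print(n,c['k1'],f,np.round(T,3).tolist())
    for l in('small1_mid','large_mid','heater','start_top','pan','scoop_floor','scoop_grip','chip1_mid','amber','beaker','washbottle','tongs','large_well','well1'):
        print(l,[(np.round(r['uv']).astype(int).tolist(),round(r['conf'],2),np.round(atd(n,r['uv'],d),3).tolist()) for r in manip.search_frame(n,l)])
E
```

```text
pics
t 0.0 pos [ 0.1708 -0.5749  0.2326] rot [ 9.896e-01  1.439e-01 -1.000e-04 -9.000e-04] w 0.0878 gf 0.0 F [ 0.3 -0.9 -0.3] q [-1.339  0.092  1.232  0.     1.82  -0.057]
top -0.02821342758439453 416.0213850006866 [[-0.027, -0.996, 0.091, 0.453], [-0.999, 0.028, 0.015, -0.038], [-0.018, -0.09, -0.996, 1.093], [0.0, 0.0, 0.0, 1.0]]
small1_mid [([417, 208], 0.82, [0.516, -0.282, 0.016]), ([472, 154], 0.73, [0.633, -0.396, 0.114])]
large_mid [([460, 241], 0.9, [0.427, -0.386, 0.021])]
heater [([302, 195], 0.87, [0.549, 0.013, 0.091])]
start_top [([302, 192], 0.59, [0.558, 0.011, 0.088]), ([337, 243], 0.39, [0.432, -0.068, 0.079])]
pan [([191, 229], 0.75, [0.475, 0.286, 0.081])]
scoop_floor [([173, 214], 0.76, [0.513, 0.331, 0.079])]
scoop_grip [([172, 214], 0.86, [0.512, 0.335, 0.078])]
chip1_mid [([190, 231], 0.4, [0.47, 0.29, 0.075])]
amber [([402, 118], 0.55, [0.726, -0.232, 0.114]), ([337, 243], 0.28, [0.432, -0.068, 0.079])]
beaker [([460, 286], 0.59, [0.312, -0.385, 0.005])]
washbottle [([469, 156], 0.8, [0.633, -0.392, 0.103]), ([412, 171], 0.41, [0.61, -0.27, 0.02])]
tongs [([3
[... 726 characters left out ...]
 0.358, 0.056]), ([236, 226], 0.63, [0.789, 0.001, 0.0])]
scoop_floor [([332, 313], 0.74, [0.5, 0.33, 0.087]), ([383, 150], 0.69, [0.407, -0.402, 0.029])]
scoop_grip [([329, 313], 0.81, [0.505, 0.325, 0.081]), ([323, 229], 0.57, [0.545, 0.085, 0.081])]
chip1_mid [([329, 315], 0.45, [0.504, 0.328, 0.079]), ([323, 226], 0.36, [0.545, 0.082, 0.087])]
amber [([275, 160], 0.6, [0.723, -0.215, 0.08])]
beaker [([413, 154], 0.76, [0.317, -0.337, 0.056])]
washbottle [([314, 139], 0.82, [0.631, -0.39, 0.065])]
tongs [([235, 229], 0.84, [0.789, 0.01, -0.002])]
large_well [([323, 229], 0.9, [0.546, 0.085, 0.08])]
well1 [([322, 228], 0.83, [0.549, 0.082, 0.08]), ([380, 152], 0.52, [0.417, -0.35, 0.051])]
```

View pics/top0.png

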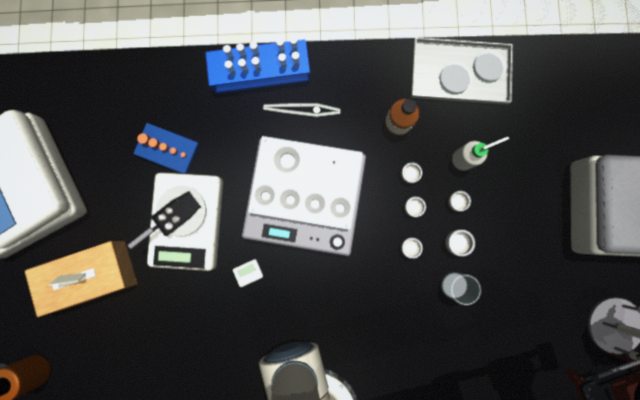

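View pics/side0.png

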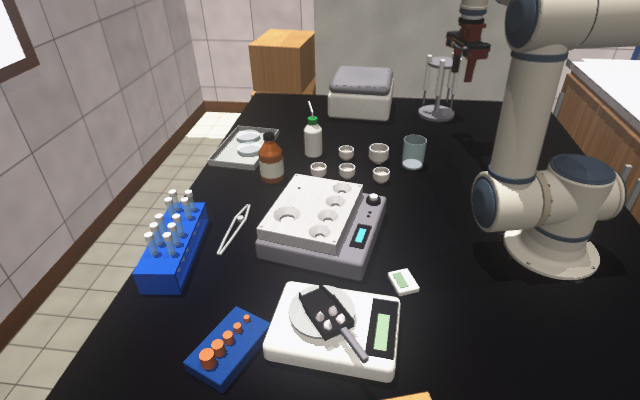

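Top view: four small crucibles at about (412,172), (415,207), (412,247) and (460,201), with the large one at (461,242). The scoop lies on the pan with its nose to the upper right, and the chips near (167,212). Both views agree on the heater, with the start key near (337,242). Next I'll make rectified close-ups.

```bash
cat >> h.py <<'E'
def proj(n,P):
    c,f,T=cal(n); p=(np.asarray(P)-T[:3,3])@T[:3,:3]; s=p[...,:2]/p[...,2:]
    s=s*(1+c['k1']*(s**2).sum(-1,keepdims=True)); return s*f+[c['cx'],c['cy']]
def ortho(n,im,x0,x1,y0,y1,z,s):  # px/m ; up = +x, right = -y
    H,W=int((x1-x0)*s),int((y1-y0)*s); v,u=np.mgrid[:H,:W]
    P=np.stack([x1-v/s,y1-u/s,np.full(v.shape,z)],-1)
    m=proj(n,P).astype(np.float32); return cv2.remap(im,m[...,0],m[...,1],cv2.INTER_CUBIC)
def ringfit(n,im,xy,z,r,w,R=.015,st=.0005):
    g=im.mean(2).astype(np.float32); a=np.linspace(0,2*np.pi,72,endpoint=False)
    best=None
    for dx in np.arange(-R,R,st):
        for dy in np.arange(-R,R,st):
            sc=0
            for rr,k in((r-w/2,1),(r+.003,-1)):
                P=np.stack([xy[0]+dx+rr*np.cos(a),xy[1]+dy+rr*np.sin(a),np.full(72,z)],-1)
                m=proj(n,P).astype(np.float32)
                sc+=k*cv2.remap(g,m[None,:,0],m[None,:,1],1).mean()
            if best is None or sc>best[0]: best=(sc,xy[0]+dx,xy[1]+dy)
    return best
E
python3 - <<'E'
from h import *
T=cv2.imread('pics/top0.png');S=cv2.imread('pics/side0.png')
guess={'a':(412,172),'b':(415,207),'c':(412,247),'d':(460,201),'L':(461,242)}
for k,uv in guess.items():
    z,r,w=(.052,.032,.004) if k=='L' else (.038,.025,.0035)
    p=atz('top',uv,z)
    t=ringfit('top',T,p,z,r,w,.01,.001); s=ringfit('side',S,p,z,r,w,.01,.001)
    print(k,np.round(p,3),np.round(t,4),np.round(s,4))
P=cloud('top',np.load('top0.npy')); PS=cloud('side',np.load('side0.npy'))
for nm,Q in(('top',P),('side',PS)):
    for k,uv in guess.items():
        c=atz('top',uv,.04); m=(np.hypot(Q[...,0]-c[0],Q[...,1]-c[1])<.045)&(Q[...,2]>.03)&(Q[...,2]<.09)
        q=Q[m]; print(nm,k,m.sum(),np.round((q.min(0)+q.max(0))/2,3),np.round(q.max(0)-q.min(0),3), np.round(np.median(q[:,2]),3))
A=ortho('top',T,.40,.68,-.14,.15,.088,1800); cv2.imwrite('pics/heat.png',A)
B=ortho('top',T,.38,.62,.19,.42,.08,2300); cv2.imwrite('pics/scoop.png',B)
E
```

```text
a [ 0.606 -0.267  0.038] [122.1774   0.6062  -0.2674] [95.4052  0.6042 -0.2674]Traceback (most recent call last):
  File "<stdin>", line 7, in <module>
  File "h.py", line 42, in ringfit
    m=proj(n,P).astype(np.float32)
      ~~~~^^^^^
  File "h.py", line 28, in proj
    c,f,T=cal(n); p=(np.asarray(P)-T[:3,3])@T[:3,:3]; s=p[...,:2]/p[...,2:]
          ~~~^^^
  File "h.py", line 8, in cal
    c=manip.calibration(n); f=200/np.tan(np.radians(c['vertical_fov'])/2)
ValueError: time passes only in moves, steps and waits
```

```bash
python3 - <<'E'
s=open('h.py').read().replace("def cal(n):","import functools\n@functools.lru_cache(None)\ndef cal(n):")
open('h.py','w').write(s)
E
cat > m.py <<'E'
from h import *
T=cv2.imread('pics/top0.png');S=cv2.imread('pics/side0.png')
guess={'a':(412,172),'b':(415,207),'c':(412,247),'d':(460,201),'L':(461,242)}
for k,uv in guess.items():
    z,r,w=(.052,.032,.004) if k=='L' else (.038,.025,.0035)
    p=atz('top',uv,z)
    t=ringfit('top',T,p,z,r,w,.01,.001); s=ringfit('side',S,p,z,r,w,.01,.001)
    print(k,np.round(p,3),np.round(t,4),np.round(s,4))
P=cloud('top',np.load('top0.npy')); PS=cloud('side',np.load('side0.npy'))
for nm,Q in(('top',P),('side',PS)):
    for k,uv in guess.items():
        c=atz('top',uv,.04); m=(np.hypot(Q[...,0]-c[0],Q[...,1]-c[1])<.045)&(Q[...,2]>.03)&(Q[...,2]<.09)
        q=Q[m]; print(nm,k,m.sum(),np.round((q.min(0)+q.max(0))/2,3),np.round(q.max(0)-q.min(0),3), np.round(np.median(q[:,2]),3))
A=ortho('top',T,.40,.68,-.14,.15,.088,1800); cv2.imwrite('pics/heat.png',A)
B=ortho('top',T,.38,.62,.19,.42,.08,2300); cv2.imwrite('pics/scoop.png',B)
E
python3 m.py
```

```text
a [ 0.606 -0.267  0.038] [122.1774   0.6062  -0.2674] [95.4052  0.6042 -0.2674]
b [ 0.516 -0.271  0.038] [121.4913   0.5185  -0.2728] [95.9102  0.5165 -0.2718]
c [ 0.416 -0.259  0.038] [127.0022   0.414   -0.2585] [99.0532  0.413  -0.2585]
d [ 0.529 -0.386  0.038] [112.4452   0.5295  -0.3866] [88.6739  0.5285 -0.3866]
L [ 0.425 -0.378  0.052] [125.0781   0.4244  -0.3797] [91.3606  0.4224 -0.3787]
top a 108 [ 0.605 -0.266  0.037] [0.049 0.049 0.013] 0.039
top b 107 [ 0.518 -0.271  0.037] [0.048 0.05  0.014] 0.038
top c 98 [ 0.414 -0.258  0.038] [0.045 0.05  0.014] 0.038
top d 113 [ 0.528 -0.385  0.036] [0.046 0.047 0.012] 0.038
top L 242 [ 0.424 -0.378  0.044] [0.062 0.061 0.027] 0.049
side a 86 [ 0.603 -0.266  0.036] [0.048 0.056 0.011] 0.036
side b 90 [ 0.516 -0.271  0.035] [0.049 0.052 0.01 ] 0.036
side c 96 [ 0.413 -0.259  0.036] [0.048 0.053 0.011] 0.035
side d 75 [ 0.527 -0.387  0.035] [0.046 0.054 0.01 ] 0.035
side L 245 [ 0.423 -0.379  0.042] [0.062 0.067 0.025] 0.043
```

View pics/heat.png

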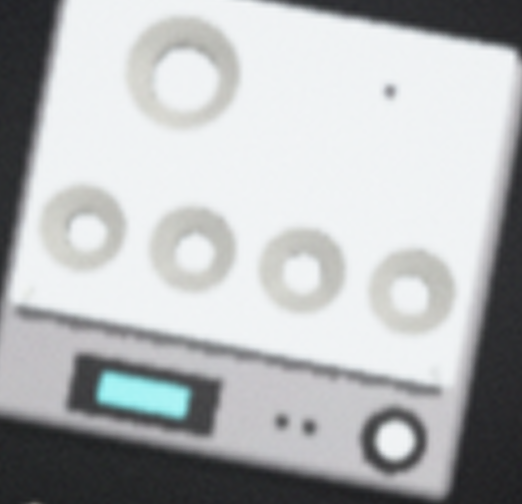

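View pics/scoop.png

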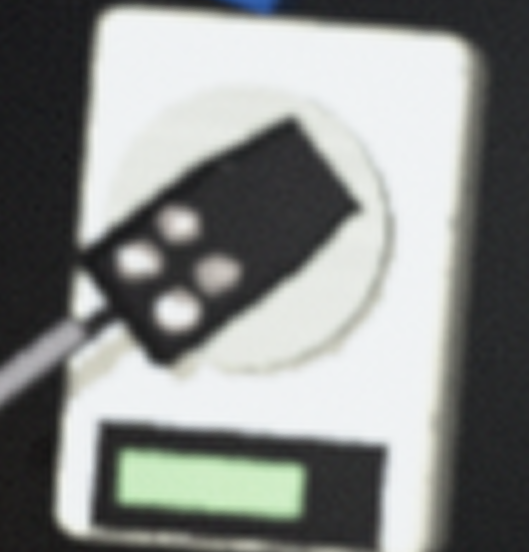

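Wells measured from the heater crop (x, y): W4 (.553,.104), W3 (.541,.043), W2 (.529,−.018), W1 (.517,−.079) and large well (.639,.048). The start key is at (.435,−.069) and the heater yaw is −11°. The scoop crop shows 4 chips at the back of the tray, with the handle pointing to lower left. I'll take the large crucible first.

Request:
{"name": "drive_tool", "arguments": {"deltas": [[3.2,2.5,0,0,0,0],[3.2,2.5,0,0,0,0],[3.2,2.5,0,0,0,0],[3.2,2.5,0,0,0,0],[3.2,2.5,0,0,0,0],[3.2,2.5,0,0,0,0],[3.2,2.5,-3,0,0,0],[2.8,2.1,-4,0,0,0]], "jaw": 8.78, "squeeze": 20}}

```text
t: 2.3
tool_pos: [0.4233, -0.38, 0.1683]
tool_rot: [0.99, 0.144, 0.002, 0.002]
force: [-0.1, 0.3, -0.1]
width: 0.0878
gripper_force: 0.0
```

Request:
{"name": "drive_tool", "arguments": {"deltas": [[0,0,-3,0,0,0],[0,0.1,-4,0,0,0],[0,0,-3,0,0,0],[0,0,-2,0,0,0],[0,0,-1,0,0,0],[0,0,0,0,0,0],[0,0,0,0,0,0],[0,0,0,0,0,0]]}}

```text
t: 3.1
tool_pos: [0.4216, -0.3804, 0.0382]
tool_rot: [0.99, 0.144, 0.001, 0.001]
force: [0.3, 0.3, 0.5]
width: 0.088
gripper_force: 0.0
```

Request:
{"name": "drive_tool", "arguments": {"deltas": [[0,0,0,0,0,0],[0,0,0,0,0,0],[0,0,0,0,0,0],[0,0,0,0,0,0],[0,0,0,0,0,0],[0,0,0,0,0,0],[0,0,0,0,0,0],[0,0,0,0,0,0]], "jaw": 4, "squeeze": 25}}

```text
t: 3.9
tool_pos: [0.4211, -0.38, 0.0368]
tool_rot: [0.99, 0.144, 0.0, 0.0]
force: [0.3, -1.3, 3.9]
width: 0.0645
gripper_force: 25.0
```

Request:
{"name": "drive_tool", "arguments": {"deltas": [[0,0,2,0,0,0],[0,0,4,0,0,0],[0,0,5,0,0,0],[1.5,3,3,0,0,0],[2,4,2,0,0,0],[2,4,0,0,0,0],[2,4,0,0,0,0],[2,4,0,0,0,0]]}}

```text
t: 4.7
tool_pos: [0.516, -0.1878, 0.1953]
tool_rot: [0.99, 0.144, -0.001, -0.001]
force: [0.7, 0.2, -1.9]
width: 0.0648
gripper_force: 25.0
```

Request:
{"name": "drive_tool", "arguments": {"deltas": [[2,4,0,0,0,0],[2,4,0,0,0,0],[2,4,0,0,0,0],[2,4,0,0,0,0],[2,4,0,0,0,0],[2,3.5,0,0,0,0],[0,0,0,0,0,0],[0,0,0,0,0,0]]}}

```text
t: 5.5
tool_pos: [0.6354, 0.0462, 0.1943]
tool_rot: [0.989, 0.145, -0.002, -0.0]
force: [-0.4, -0.4, -2.0]
width: 0.0645
gripper_force: 25.0
```

Request:
{"name": "drive_tool", "arguments": {"deltas": [[0.3,0.2,-2,0,0,0],[0,0,-2.5,0,0,0],[0,0,-2,0,0,0],[0,0,-1,0,0,0],[0,0,-0.6,0,0,0],[0,0,0,0,0,0],[0,0,0,0,0,0],[0,0,0,0,0,0]]}}

```text
t: 6.3
tool_pos: [0.6395, 0.0472, 0.1169]
tool_rot: [0.99, 0.144, 0.001, 0.0]
force: [-0.2, 0.6, -2.2]
width: 0.0644
gripper_force: 25.0
```

Request:
{"name": "drive_tool", "arguments": {"deltas": [[0,0.1,-0.3,0,0,0],[0,0,-0.2,0,0,0],[0,0,-0.2,0,0,0],[0,0,0,0,0,0],[0,0,0,0,0,0],[0,0,0,0,0,0],[0,0,0,0,0,0],[0,0,0,0,0,0]]}}

```text
t: 7.1
tool_pos: [0.6385, 0.0476, 0.1093]
tool_rot: [0.99, 0.144, -0.0, 0.001]
force: [-3.7, -2.9, 3.8]
width: 0.0646
gripper_force: 25.0
```

Request:
{"name": "drive_tool", "arguments": {"deltas": [[0,0,0,0,0,0],[0,0,0,0,0,0],[0,0,0,0,0,0],[0,0,0,0,0,0],[0,0,0,0,0,0],[0,0,0,0,0,0],[0,0,0,0,0,0],[0,0,0,0,0,0]], "jaw": 8.78}}

```text
t: 7.9
tool_pos: [0.6389, 0.0483, 0.1083]
tool_rot: [0.99, 0.144, 0.0, -0.0]
force: [0.5, -0.4, 0.2]
width: 0.0877
gripper_force: 0.0
```

Request:
{"name": "drive_tool", "arguments": {"deltas": [[0,0,1,0,0,0],[0,0,3,0,0,0],[0,0,4,0,0,0],[0,0,4,0,0,0],[-2.5,-4,0,0,0,0],[-2.5,-4,0,0,0,0],[-2.5,-4,0,0,0,0],[-2.5,-4,0,0,0,0]]}}

```text
t: 8.7
tool_pos: [0.5379, -0.1128, 0.2294]
tool_rot: [0.99, 0.144, 0.001, 0.0]
force: [-0.1, -1.0, 0.8]
width: 0.0878
gripper_force: 0.0
```

```bash
python3 - <<'E'
from h import *
T,D=snap('top','top1'); S,_=snap('side','side1'); st()
for n,i in(('top',T),('side',S)): print(np.round(ringfit(n,i,(.639,.048),.123,.032,.004,.012,.001),4))
P=cloud('top',D); m=np.hypot(P[...,0]-.639,P[...,1]-.048)<.036; q=P[m]; print(np.nanpercentile(q[:,2],[5,50,80,95]))
A=ortho('top',T,.36,.72,-.44,.15,.1,1300)
cv2.imwrite('pics/v1.png',A)
E
```

```text
t 8.8 pos [ 0.5368 -0.1159  0.23  ] rot [9.90e-01 1.41e-01 5.00e-04 1.30e-03] w 0.0874 gf 0.0 F [0.8 0.2 0.4] q [-0.273 -0.048  1.378 -0.002  1.81   1.014]
[22.9493  0.64    0.049 ]
[6.57026e+01 6.38000e-01 4.80000e-02]
[0.08867486 0.09573024 0.12065527 0.12562991]
```

View pics/v1.png

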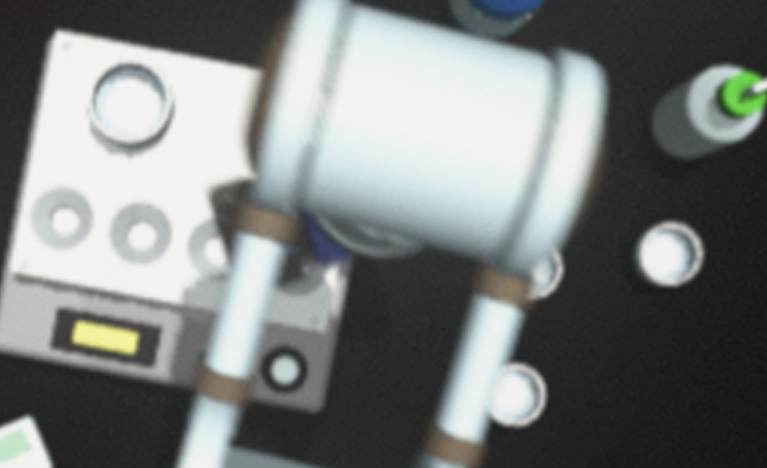

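Large crucible is seated: its rim is at (130,105) in this crop, centred on the well. Next is small crucible d, beside the wash bottle, gripped along y.

Request:
{"name": "drive_tool", "arguments": {"deltas": [[0,-4,0,0,0,0],[0,-4.5,0,0,0,0],[0,-4.5,0,0,0,0],[-0.4,-4.5,0,0,0,0],[-0.4,-4.5,0,0,0,0],[0,-4,-2,0,0,0],[0,-1,-4,0,0,0],[0,0,-4,0,0,0]], "jaw": 7.4}}

```text
t: 9.6
tool_pos: [0.5314, -0.3839, 0.1282]
tool_rot: [0.99, 0.143, 0.001, 0.001]
force: [0.8, -0.5, -0.8]
width: 0.0739
gripper_force: 0.0
```

Request:
{"name": "drive_tool", "arguments": {"deltas": [[0,0,-3,0,0,0],[0,0,-3,0,0,0],[0,0,-2,0,0,0],[0,0,0,0,0,0],[0,0,0,0,0,0],[0,0,0,0,0,0],[0,0,0,0,0,0],[0,0,0,0,0,0]]}}

```text
t: 10.4
tool_pos: [0.5315, -0.3821, 0.0499]
tool_rot: [0.99, 0.144, 0.001, 0.001]
force: [-0.1, -1.0, -0.6]
width: 0.0739
gripper_force: 0.0
```

Request:
{"name": "drive_tool", "arguments": {"deltas": [[-0.2,-0.4,-1,0,0,0],[0,0,-0.9,0,0,0],[0,0,0,0,0,0],[0,0,0,0,0,0],[0,0,0,0,0,0],[0,0,0,0,0,0],[0,0,0,0,0,0],[0,0,0,0,0,0]]}}

```text
t: 11.2
tool_pos: [0.529, -0.3857, 0.0296]
tool_rot: [0.99, 0.144, 0.0, 0.0]
force: [0.0, 0.3, 0.4]
width: 0.0743
gripper_force: 0.0
```

Request:
{"name": "drive_tool", "arguments": {"deltas": [[0,0,0,0,0,0],[0,0,0,0,0,0],[0,0,0,0,0,0],[0,0,0,0,0,0],[0,0,0,0,0,0],[0,0,0,0,0,0],[0,0,0,0,0,0],[0,0,0,0,0,0]], "jaw": 3, "squeeze": 20}}

```text
t: 12.0
tool_pos: [0.5289, -0.3857, 0.0293]
tool_rot: [0.99, 0.144, 0.0, 0.0]
force: [0.4, -0.5, -0.3]
width: 0.0497
gripper_force: 20.0
```

Request:
{"name": "drive_tool", "arguments": {"deltas": [[0,0,2,0,0,0],[0,0,4,0,0,0],[0,0,5,0,0,0],[0,2,4,0,0,0],[0,4.5,2,0,0,0.1],[0,4.5,0,0,0,0.12],[0,4.5,0,0,0,0.12],[0,4.5,0,0,0,0.12]]}}

```text
t: 12.8
tool_pos: [0.5286, -0.184, 0.1994]
tool_rot: [0.93, 0.368, 0.0, 0.0]
force: [0.3, 0.7, -0.6]
width: 0.0494
gripper_force: 20.0
```

Request:
{"name": "drive_tool", "arguments": {"deltas": [[0.4,4.5,0,0,0,0.12],[0.4,4.5,0,0,0,0.12],[0.4,4.5,0,0,0,0.12],[0.4,4.5,0,0,0,0.12],[0.4,4.5,0,0,0,0.12],[0.4,4.5,0,0,0,0.03],[0,2,0,0,0,0],[0,0,0,0,0,0]]}}

```text
t: 13.6
tool_pos: [0.5525, 0.1072, 0.1989]
tool_rot: [0.77, 0.638, -0.0, -0.0]
force: [-0.4, 0.2, 0.4]
width: 0.0494
gripper_force: 20.0
```

Request:
{"name": "drive_tool", "arguments": {"deltas": [[0,0,-2,0,0,0],[0,0,-2,0,0,0],[0,0,-1,0,0,0],[0,0,0,0,0,0],[0,0,0,0,0,0],[0,0,0,0,0,0],[0,0,0,0,0,0],[0,0,0,0,0,0]]}}

```text
t: 14.4
tool_pos: [0.5532, 0.1043, 0.1501]
tool_rot: [0.772, 0.636, 0.001, 0.0]
force: [-0.5, -1.0, -0.8]
width: 0.0494
gripper_force: 20.0
```

Request:
{"name": "drive_tool", "arguments": {"deltas": [[0,0,-2,0,0,0],[0,0,-1.5,0,0,0],[0,0,-0.7,0,0,0],[0,0,-0.3,0,0,0],[0,0,0,0,0,0],[0,0,0,0,0,0],[0,0,0,0,0,0],[0,0,0,0,0,0]]}}

```text
t: 15.2
tool_pos: [0.5531, 0.1043, 0.1048]
tool_rot: [0.772, 0.636, 0.0, 0.0]
force: [-0.6, -1.7, 2.2]
width: 0.0492
gripper_force: 20.0
```

Request:
{"name": "drive_tool", "arguments": {"deltas": [[0,0,0,0,0,0],[0,0,0,0,0,0],[0,0,0,0,0,0],[0,0,0,0,0,0],[0,0,0,0,0,0],[0,0,0,0,0,0],[0,0,1,0,0,0],[0,0,3,0,0,0]], "jaw": 7}}

```text
t: 16.0
tool_pos: [0.5513, 0.1041, 0.1418]
tool_rot: [0.772, 0.636, -0.003, -0.002]
force: [0.2, 0.5, -0.5]
width: 0.0701
gripper_force: 0.0
```

Request:
{"name": "drive_tool", "arguments": {"deltas": [[0,0,4,0,0,0],[-1,-3,1,0,0,0],[-1.4,-4.5,0,0,0,0],[-1.7,-4.5,0,0,0,0],[-1.7,-4.5,0,0,0,0],[-1.7,-4.5,0,0,0,0],[-1.7,-4.5,0,0,0,0],[-1.7,-4.5,0,0,0,0]]}}

```text
t: 16.8
tool_pos: [0.443, -0.1973, 0.1955]
tool_rot: [0.772, 0.636, 0.0, 0.001]
force: [1.6, -0.9, 0.8]
width: 0.07
gripper_force: 0.0
```

Request:
{"name": "drive_tool", "arguments": {"deltas": [[-1.7,-4.5,0,0,0,0],[-1.4,-1.5,-2,0,0,0],[0,0,-4,0,0,0],[0,0,-4,0,0,0],[0,0,-2,0,0,0],[0,0,0,0,0,0],[0,0,0,0,0,0],[0,0,0,0,0,0]]}}

```text
t: 17.6
tool_pos: [0.414, -0.2563, 0.0768]
tool_rot: [0.772, 0.636, 0.0, 0.002]
force: [-0.1, -0.7, 0.4]
width: 0.07
gripper_force: 0.0
```

Request:
{"name": "drive_tool", "arguments": {"deltas": [[0,-0.2,-2,0,0,0],[0,0,-2,0,0,0],[0,0,-0.7,0,0,0],[0,0,0,0,0,0],[0,0,0,0,0,0],[0,0,0,0,0,0],[0,0,0,0,0,0],[0,0,0,0,0,0]]}}

```text
t: 18.4
tool_pos: [0.4132, -0.2579, 0.028]
tool_rot: [0.772, 0.636, 0.0, 0.001]
force: [1.1, -0.1, -0.1]
width: 0.0698
gripper_force: 0.0
```

Request:
{"name": "drive_tool", "arguments": {"deltas": [[0,0,0,0,0,0],[0,0,0,0,0,0],[0,0,0,0,0,0],[0,0,0,0,0,0],[0,0,0,0,0,0],[0,0,0,0,0,0],[0,0,0,0,0,0],[0,0,0,0,0,0]], "jaw": 3}}

```text
t: 19.2
tool_pos: [0.4129, -0.2577, 0.0273]
tool_rot: [0.772, 0.636, 0.0, 0.0]
force: [-0.7, -0.8, 0.3]
width: 0.0502
gripper_force: 20.0
```

Request:
{"name": "drive_tool", "arguments": {"deltas": [[0,0,2,0,0,0],[0,0,4,0,0,0],[0,0,5,0,0,0],[1,2,3,0,0,0],[1.6,4,0,0,0,0],[1.8,4.4,0,0,0,0],[1.8,4.4,0,0,0,0],[1.8,4.4,0,0,0,0]]}}

```text
t: 20.0
tool_pos: [0.4932, -0.064, 0.1673]
tool_rot: [0.772, 0.636, 0.0, 0.0]
force: [0.2, -1.0, -0.9]
width: 0.0505
gripper_force: 20.0
```

Request:
{"name": "drive_tool", "arguments": {"deltas": [[1.8,4.4,0,0,0,0],[1.8,4.4,0,0,0,0],[1.2,2.1,0,0,0,0],[0,0,-2,0,0,0],[0,0,-1,0,0,0],[0,0,0,0,0,0],[0,0,0,0,0,0],[0,0,0,0,0,0]]}}

```text
t: 20.8
tool_pos: [0.5411, 0.0427, 0.1383]
tool_rot: [0.772, 0.636, 0.001, 0.0]
force: [0.3, 0.0, -0.6]
width: 0.0504
gripper_force: 20.0
```

Request:
{"name": "drive_tool", "arguments": {"deltas": [[0,0,-1.5,0,0,0],[0,0,-1,0,0,0],[0,0,-0.6,0,0,0],[0,0,-0.3,0,0,0],[0,0,0,0,0,0],[0,0,0,0,0,0],[0,0,0,0,0,0],[0,0,0,0,0,0]]}}

```text
t: 21.6
tool_pos: [0.5409, 0.0433, 0.1034]
tool_rot: [0.772, 0.636, -0.0, -0.0]
force: [-0.4, -0.5, -0.6]
width: 0.0503
gripper_force: 20.0
```

Request:
{"name": "drive_tool", "arguments": {"deltas": [[0,0,0,0,0,0],[0,0,0,0,0,0],[0,0,0,0,0,0],[0,0,0,0,0,0],[0,0,0,0,0,0],[0,0,0,0,0,0],[0,0,1,0,0,0],[0,0,3,0,0,0]], "jaw": 7}}

```text
t: 22.4
tool_pos: [0.5393, 0.0433, 0.1409]
tool_rot: [0.772, 0.636, -0.002, -0.002]
force: [0.2, -0.2, 0.4]
width: 0.07
gripper_force: 0.0
```

Request:
{"name": "drive_tool", "arguments": {"deltas": [[0,0,4,0,0,0],[-0.3,-3,1,0,0,0],[-0.3,-4.5,0,0,0,0],[-0.4,-4.5,0,0,0,0],[-0.4,-4.5,0,0,0,0],[-0.4,-4.5,0,0,0,0],[-0.3,-4.5,0,0,0,0],[-0.3,-4.5,0,0,0,0]]}}

```text
t: 23.2
tool_pos: [0.5166, -0.2585, 0.1944]
tool_rot: [0.772, 0.636, 0.0, 0.001]
force: [0.6, 0.9, -0.4]
width: 0.07
gripper_force: 0.0
```

```bash
python3 - <<'E'
from h import *
S,D=snap('side','side2'); st()
for nm,p in(('a',(.605,-.267)),('b',(.517,-.272))): print(nm,np.round(ringfit('side',S,p,.038,.025,.0035,.02,.001),4))
for nm,p in(('W4',(.553,.104)),('W3',(.541,.043))): print(nm,np.round(ringfit('side',S,p,.113,.025,.0035,.012,.001),4))
cv2.imwrite('pics/v2.png',cv2.resize(S[120:300,220:440],None,fx=3,fy=3)[:,:,::-1])
E
```

```text
t 23.25 pos [ 0.5151 -0.2648  0.1936] rot [ 0.7733  0.634  -0.0017  0.0015] w 0.0702 gf 0.0 F [-3.3 -2.4 -0.8] q [-0.531  0.029  1.366 -0.004  1.745 -0.335]
a [97.6849  0.604  -0.267 ]
b [89.5574  0.517  -0.272 ]
W4 [46.9879  0.553   0.103 ]
W3 [29.4184  0.54    0.043 ]
```

View pics/v2.png

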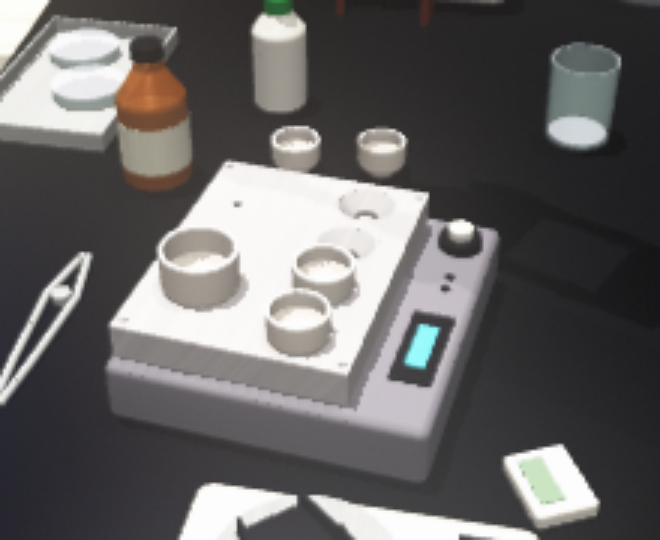

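Both seated crucibles, the large one and the two on the bench are where expected. Next is b.

Request:
{"name": "drive_tool", "arguments": {"deltas": [[0.2,-0.7,-3,0,0,0],[0,0,-4,0,0,0],[0,0,-4,0,0,0],[0,0,-2,0,0,0],[0,0,0,0,0,0],[0,0,0,0,0,0],[0,0,0,0,0,0],[0,0,0,0,0,0]]}}

```text
t: 24.05
tool_pos: [0.52, -0.2642, 0.0658]
tool_rot: [0.772, 0.636, 0.001, 0.002]
force: [0.1, -0.9, 0.4]
width: 0.0702
gripper_force: 0.0
```

Request:
{"name": "drive_tool", "arguments": {"deltas": [[-0.3,-0.8,-1,0,0,0],[0,0,-1.5,0,0,0],[0,0,-1,0,0,0],[0,0,0,0,0,0],[0,0,0,0,0,0],[0,0,0,0,0,0],[0,0,0,0,0,0],[0,0,0,0,0,0]]}}

```text
t: 24.85
tool_pos: [0.5162, -0.2717, 0.0289]
tool_rot: [0.772, 0.636, 0.0, 0.0]
force: [-0.7, -0.1, 0.0]
width: 0.0701
gripper_force: 0.0
```

Request:
{"name": "drive_tool", "arguments": {"deltas": [[0,0,0,0,0,0],[0,0,0,0,0,0],[0,0,0,0,0,0],[0,0,0,0,0,0],[0,0,0,0,0,0],[0,0,0,0,0,0],[0,0,0,0,0,0],[0,0,0,0,0,0]], "jaw": 3}}

```text
t: 25.65
tool_pos: [0.516, -0.2717, 0.0284]
tool_rot: [0.772, 0.636, 0.0, 0.0]
force: [0.3, 0.4, 0.0]
width: 0.0505
gripper_force: 20.0
```

Request:
{"name": "drive_tool", "arguments": {"deltas": [[0,0,2,0,0,0],[0,0,4,0,0,0],[0,0,5,0,0,0],[0,2.5,3,0,0,0],[0,4,0,0,0,0],[0.3,4.4,0,0,0,0],[0.3,4.4,0,0,0,0],[0.3,4.4,0,0,0,0]]}}

```text
t: 26.45
tool_pos: [0.5245, -0.0731, 0.168]
tool_rot: [0.772, 0.636, -0.0, -0.0]
force: [0.0, 0.7, 0.4]
width: 0.0502
gripper_force: 20.0
```

Request:
{"name": "drive_tool", "arguments": {"deltas": [[0.3,4.4,0,0,0,0],[0.1,1.3,0,0,0,0],[0,0,-2,0,0,0],[0,0,-1,0,0,0],[0,0,0,0,0,0],[0,0,0,0,0,0],[0,0,0,0,0,0],[0,0,0,0,0,0]]}}

```text
t: 27.25
tool_pos: [0.5293, -0.0182, 0.1391]
tool_rot: [0.772, 0.636, 0.0, 0.0]
force: [0.1, -0.3, 0.0]
width: 0.0505
gripper_force: 20.0
```

Request:
{"name": "drive_tool", "arguments": {"deltas": [[0,0,-1.5,0,0,0],[0,0,-1,0,0,0],[0,0,-0.6,0,0,0],[0,0,-0.3,0,0,0],[0,0,0,0,0,0],[0,0,0,0,0,0],[0,0,0,0,0,0],[0,0,0,0,0,0]]}}

```text
t: 28.05
tool_pos: [0.5288, -0.0176, 0.1044]
tool_rot: [0.772, 0.636, -0.0, -0.0]
force: [0.8, 1.2, -0.4]
width: 0.0502
gripper_force: 20.0
```

Request:
{"name": "drive_tool", "arguments": {"deltas": [[0,0,0,0,0,0],[0,0,0,0,0,0],[0,0,0,0,0,0],[0,0,0,0,0,0],[0,0,0,0,0,0],[0,0,0,0,0,0],[0,0,1,0,0,0],[0,0,3,0,0,0]], "jaw": 7}}

```text
t: 28.85
tool_pos: [0.5273, -0.0175, 0.1419]
tool_rot: [0.772, 0.636, -0.002, -0.002]
force: [-0.8, -0.2, 1.0]
width: 0.0704
gripper_force: 0.0
```

Request:
{"name": "drive_tool", "arguments": {"deltas": [[0,0,5,0,0,0],[0.6,-2.5,3,0,0,0],[1.3,-4,0,0,0,-0.1],[1.3,-4.3,0,0,0,-0.1],[1.3,-4.3,0,0,0,-0.1],[1.3,-4.3,0,0,0,0],[1.3,-4.3,0,0,0,0],[0.5,-1.2,0,0,0,0]]}}

```text
t: 29.65
tool_pos: [0.6048, -0.271, 0.2237]
tool_rot: [0.859, 0.512, -0.001, 0.0]
force: [-0.7, 0.4, 0.2]
width: 0.0701
gripper_force: 0.0
```

Request:
{"name": "drive_tool", "arguments": {"deltas": [[0,0,-2,0,0,0],[0,0,-4,0,0,0],[0,0,-4,0,0,0],[0,0,-2,0,0,0],[0,0,0,0,0,0],[0,0,0,0,0,0],[0,0,0,0,0,0],[0,0,0,0,0,0]]}}

```text
t: 30.45
tool_pos: [0.6059, -0.2671, 0.1071]
tool_rot: [0.858, 0.514, 0.001, 0.002]
force: [-1.2, 0.4, -0.3]
width: 0.0697
gripper_force: 0.0
```

Request:
{"name": "drive_tool", "arguments": {"deltas": [[-0.1,0,-3,0,0,0],[0,0,-3,0,0,0],[0,0,-1.5,0,0,0],[0,0,-0.3,0,0,0],[0,0,0,0,0,0],[0,0,0,0,0,0],[0,0,0,0,0,0],[0,0,0,0,0,0]]}}

```text
t: 31.25
tool_pos: [0.6046, -0.267, 0.0278]
tool_rot: [0.858, 0.514, 0.001, 0.001]
force: [0.6, 0.2, 0.3]
width: 0.07
gripper_force: 0.0
```

Request:
{"name": "drive_tool", "arguments": {"deltas": [[0,0,0,0,0,0],[0,0,0,0,0,0],[0,0,0,0,0,0],[0,0,0,0,0,0],[0,0,0,0,0,0],[0,0,0,0,0,0],[0,0,0,0,0,0],[0,0,0,0,0,0]], "jaw": 3}}

```text
t: 32.05
tool_pos: [0.604, -0.2667, 0.0264]
tool_rot: [0.858, 0.514, 0.0, 0.0]
force: [-0.5, 0.1, 2.5]
width: 0.0489
gripper_force: 20.0
```

Request:
{"name": "drive_tool", "arguments": {"deltas": [[0,0,2,0,0,0],[0,0,4,0,0,0],[0,0,5,0,0,0],[-0.5,1,4,0,0,0],[-1.8,4,0,0,0,0.1],[-2,4.4,0,0,0,0.1],[-2,4.4,0,0,0,0.1],[-2,4.4,0,0,0,0]]}}

```text
t: 32.85
tool_pos: [0.5197, -0.0832, 0.1759]
tool_rot: [0.771, 0.637, -0.0, -0.0]
force: [0.4, 0.8, 0.3]
width: 0.0489
gripper_force: 20.0
```

Request:
{"name": "drive_tool", "arguments": {"deltas": [[-0.4,0.6,0,0,0,0],[0,0,-2,0,0,0],[0,0,-2,0,0,0],[0,0,-1,0,0,0],[0,0,0,0,0,0],[0,0,0,0,0,0],[0,0,0,0,0,0],[0,0,0,0,0,0]]}}

```text
t: 33.65
tool_pos: [0.5174, -0.0789, 0.1274]
tool_rot: [0.772, 0.636, 0.001, 0.001]
force: [0.4, -1.1, -0.4]
width: 0.0491
gripper_force: 20.0
```

Request:
{"name": "drive_tool", "arguments": {"deltas": [[0,0,-1,0,0,0],[0,0,-0.8,0,0,0],[0,0,-0.4,0,0,0],[0,0,-0.2,0,0,0],[0,0,0,0,0,0],[0,0,0,0,0,0],[0,0,0,0,0,0],[0,0,0,0,0,0]]}}

```text
t: 34.45
tool_pos: [0.5169, -0.0786, 0.1023]
tool_rot: [0.772, 0.636, -0.0, -0.0]
force: [-1.3, -0.5, 0.7]
width: 0.0495
gripper_force: 20.0
```

Request:
{"name": "drive_tool", "arguments": {"deltas": [[0,0,0,0,0,0],[0,0,0,0,0,0],[0,0,0,0,0,0],[0,0,0,0,0,0],[0,0,0,0,0,0],[0,0,0,0,0,0],[0,0,1,0,0,0],[0,0,3,0,0,0]], "jaw": 7}}

```text
t: 35.25
tool_pos: [0.5153, -0.0783, 0.14]
tool_rot: [0.772, 0.636, -0.002, -0.002]
force: [0.6, 0.8, -0.1]
width: 0.07
gripper_force: 0.0
```

Request:
{"name": "drive_tool", "arguments": {"deltas": [[0,0,5,0,0,0],[0,0,5,0,0,0],[-1.5,2,4,0,0,0],[-2,4,0,0,0,0],[-2,4,0,0,0,0],[-2,4,0,0,0,0],[-2,4,0,0,0,0],[0,0,0,0,0,0]]}}

```text
t: 36.05
tool_pos: [0.42, 0.105, 0.2841]
tool_rot: [0.77, 0.638, 0.001, -0.0]
force: [0.5, -0.4, -0.1]
width: 0.0699
gripper_force: 0.0
```

```bash
python3 - <<'E'
from h import *
st()
T0=cv2.imread('pics/top0.png'); S0=cv2.imread('pics/side0.png')
S,D=snap('side','side3')
for nm,p in(('W4',(.553,.104)),('W3',(.541,.043)),('W2',(.529,-.018)),('W1',(.517,-.079))): print(nm,np.round(ringfit('side',S,p,.113,.025,.0035,.012,.001),4))
print(np.round(ringfit('side',S,(.639,.048),.123,.032,.004,.012,.001),4))
for n in('top','side'):
    P=cloud(n,np.load(n+'0.npy')); I=T0 if n=='top' else S0
    g=I.astype(int); 
    m=(P[...,2]>.094)&(P[...,2]<.125)&(P[...,1]>.30)&(P[...,1]<.47)&(P[...,0]>.35)&(P[...,0]<.56)&(g.mean(2)>70)
    q=P[m]; c=q.mean(0); u,s,vt=np.linalg.svd(q[:,:2]-c[:2]); print(n,len(q),np.round(c,4),vt[0],np.degrees(np.arctan2(vt[0,1],vt[0,0])), np.ptp((q[:,:2]-c[:2])@vt[0]))
a=ortho('top',T0,.38,.60,.20,.46,.107,1500); b=ortho('side',S0,.38,.60,.20,.46,.107,1500)
cv2.imwrite('pics/v3.png',np.hstack([a,b]))
c=S[100:290,200:460][:,:,::-1]; cv2.imwrite('pics/v4.png',cv2.resize(c,None,fx=2.5,fy=2.5))
E
```

```text
t 36.05 pos [0.42   0.105  0.2841] rot [ 0.7696  0.6385  0.0015 -0.    ] w 0.0699 gf 0.0 F [ 0.5 -0.4 -0.1] q [ 0.165 -0.341  1.537  0.002  1.943  0.351]
W4 [50.971  0.553  0.103]
W3 [4.9793e+01 5.4000e-01 4.2000e-02]
W2 [ 4.50898e+01  5.28000e-01 -1.80000e-02]
W1 [ 9.30502e+01  5.16000e-01 -7.90000e-02]
[6.63558e+01 6.38000e-01 4.70000e-02]
top 263 [0.4737 0.3804 0.1037] [-0.64894332  0.76083676] 130.46197972366545 0.15769247823333893
side 398 [0.4598 0.3972 0.1035] [-0.57388869  0.81893331] 125.02184377800336 0.13398932651907208
```

View pics/v3.png

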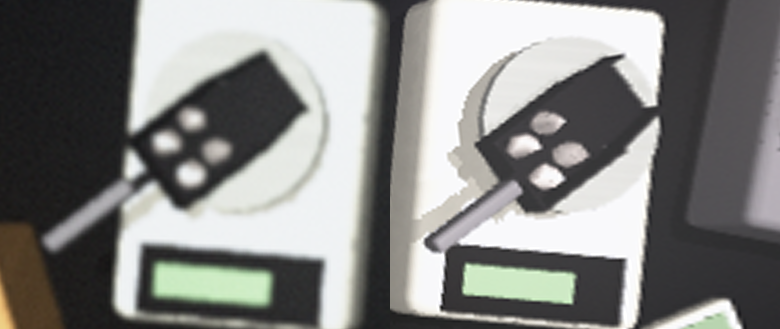

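View pics/v4.png

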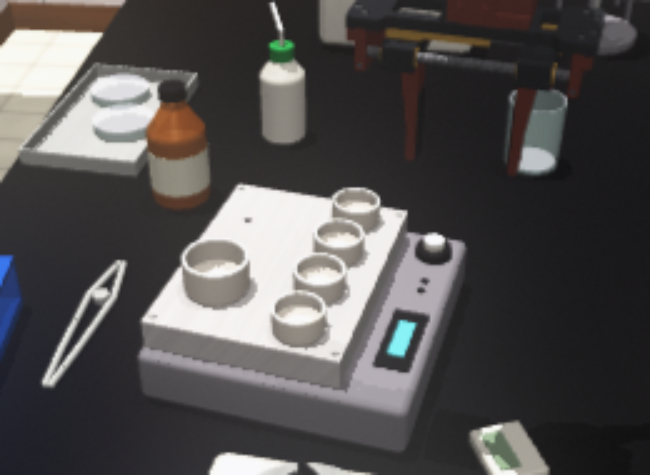

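All five crucibles are seated. The handle's midpoint is at (.4565,.403), heading about −54.5° (v3: handle from (46,246) to (128,185)). Moving above the handle.

Request:
{"name": "drive_tool", "arguments": {"deltas": [[0.4,3,0,0,0,0.1],[0.5,4,0,0,0,0.11],[0.5,4,0,0,0,0.11],[0.5,4,0,0,0,0.11],[0.5,4,0,0,0,0.11],[0.5,4,-2,0,0,0.11],[0.5,4,-4,0,0,0.11],[0.3,2.8,-3,0,0,0.05]], "jaw": 5, "squeeze": 45}}

```text
t: 36.9
tool_pos: [0.4597, 0.3953, 0.1956]
tool_rot: [0.457, 0.889, -0.0, 0.0]
force: [-0.4, -0.3, 0.7]
width: 0.0505
gripper_force: 0.0
```

```bash
python3 - <<'E'
from h import *
P=cloud('top',np.load('top0.npy')); m=(P[...,0]>.3)&(P[...,0]<.6)&(P[...,1]>.38)&(P[...,1]<.6)&(P[...,2]>.03)
q=P[m]
for x in np.arange(.32,.6,.03):
    for z in(.03,.09,.14):
        k=q[(abs(q[:,0]-x)<.015)&(q[:,2]>z)]; print(round(x,2),z,len(k),np.round(k[:,1].min(),3) if len(k) else '',np.round(k[:,2].max(),3) if len(k) else '')
st()
E
```

```text
0.32 0.03 476 0.46 0.083
0.32 0.09 0  
0.32 0.14 0  
0.35 0.03 836 0.454 0.126
0.35 0.09 115 0.545 0.126
0.35 0.14 0  
0.38 0.03 811 0.38 0.1
0.38 0.09 27 0.548 0.1
0.38 0.14 0  
0.41 0.03 806 0.38 0.083
0.41 0.09 0  
0.41 0.14 0  
0.44 0.03 473 0.38 0.112
0.44 0.09 75 0.397 0.112
0.44 0.14 0  
0.47 0.03 124 0.38 0.114
0.47 0.09 68 0.381 0.114
0.47 0.14 0  
0.5 0.03 25 0.382 0.097
0.5 0.09 1 0.382 0.097
0.5 0.14 0  
0.53 0.03 355 0.383 0.135
0.53 0.09 134 0.586 0.135
0.53 0.14 0  
0.56 0.03 254 0.381 0.132
0.56 0.09 90 0.587 0.132
0.56 0.14 0  
0.59 0.03 30 0.381 0.059
0.59 0.09 0  
0.59 0.14 0  
t 36.9 pos [0.4597 0.3953 0.1956] rot [ 4.573e-01  8.893e-01 -1.000e-04  2.000e-04] w 0.0505 gf 0.0 F [-0.4 -0.3  0.7] q [ 0.654  0.104  1.285 -0.     1.753  0.033]
```

Request:
{"name": "drive_tool", "arguments": {"deltas": [[0,0,-2,0,0,0],[0,0,-3,0,0,0],[0,0,-1,0,0,0],[0,0,0,0,0,0],[0,0,0,0,0,0],[0,0,0,0,0,0],[0,0,0,0,0,0],[0,0,0,0,0,0]]}}

```text
t: 37.7
tool_pos: [0.4587, 0.3947, 0.1383]
tool_rot: [0.459, 0.889, 0.001, 0.0]
force: [-0.4, 0.0, 0.1]
width: 0.0498
gripper_force: 0.0
```

Request:
{"name": "drive_tool", "arguments": {"deltas": [[-0.2,0.8,0,0,0,0],[0,0,-2,0,0,0],[0,0,-1.6,0,0,0],[0,0,-1,0,0,0],[0,0,0,0,0,0],[0,0,0,0,0,0],[0,0,0,0,0,0],[0,0,0,0,0,0]]}}

```text
t: 38.5
tool_pos: [0.4567, 0.4029, 0.0922]
tool_rot: [0.459, 0.889, 0.001, 0.0]
force: [0.5, 0.3, -0.8]
width: 0.05
gripper_force: 0.0
```

Request:
{"name": "drive_tool", "arguments": {"deltas": [[0,0,0,0,0,0],[0,0,0,0,0,0],[0,0,0,0,0,0],[0,0,0,0,0,0],[0,0,0,0,0,0],[0,0,0,0,0,0],[0,0,0,0,0,0],[0,0,0,0,0,0]], "jaw": 0.6}}

```text
t: 39.3
tool_pos: [0.4563, 0.4026, 0.091]
tool_rot: [0.459, 0.889, -0.0, -0.0]
force: [-0.8, 0.0, 0.8]
width: 0.0119
gripper_force: 45.0
```

Request:
{"name": "drive_tool", "arguments": {"deltas": [[0,0,0.3,0,0,0],[0,0,0.7,0,0,0],[0,0,1,0,0,0],[0,0,1.5,0,0,0],[0,0,2,0,0,0],[0,0,2,0,0,0],[0,0,1.5,0,0,0],[0,0,0.5,0,0,0]]}}

```text
t: 40.1
tool_pos: [0.457, 0.4031, 0.1895]
tool_rot: [0.459, 0.889, 0.002, 0.001]
force: [-0.4, 0.1, -0.4]
width: 0.0118
gripper_force: 45.0
```

```bash
python3 - <<'E'
from h import *
st()
S,D=snap('side','side4'); T,_=snap('top','top4')
cv2.imwrite('pics/v5.png',np.hstack([cv2.resize(S[150:400,220:470],(400,400)),cv2.resize(T[150:290,100:240],(400,400))])[:,:,::-1])
E
```

```text
t 40.1 pos [0.457  0.4031 0.1895] rot [0.4586 0.8887 0.0021 0.0009] w 0.0118 gf 44.98260319232941 F [-0.4  0.1 -0.4] q [0.667 0.108 1.291 0.    1.738 0.049]
```

View pics/v5.png

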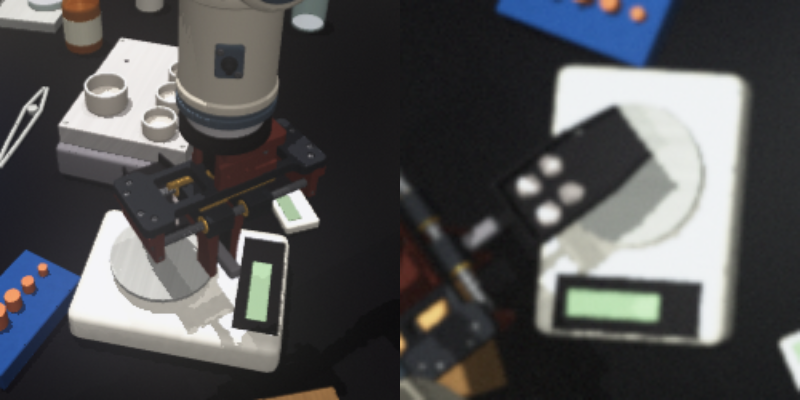

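The scoop is lifted level with all 4 chips in it. Carrying it to the large well.

Request:
{"name": "drive_tool", "arguments": {"deltas": [[0.2,-0.5,0.2,0,0,0],[0.4,-1,0.3,0,0,0],[0.6,-1.6,0.3,0,0,0],[0.8,-2,0.3,0,0,0],[0.8,-2.2,0,0,0,0],[0.8,-2.2,0,0,0,0],[0.8,-2.2,0,0,0,0],[0.8,-2.2,0,0,0,0]]}}

```text
t: 41.0
tool_pos: [0.5088, 0.2612, 0.197]
tool_rot: [0.459, 0.888, -0.0, 0.0]
force: [-0.0, 0.2, -1.1]
width: 0.012
gripper_force: 45.0
```

Request:
{"name": "drive_tool", "arguments": {"deltas": [[0.8,-2.2,0,0,0,0],[0.8,-2,0,0,0,0],[0.7,-1.6,0,0,0,0],[0.5,-1.2,0,0,0,0],[0.3,-0.7,0,0,0,0],[0.2,-0.3,0,0,0,0],[0,0,0,0,0,0],[0,0,0,0,0,0]]}}

```text
t: 41.8
tool_pos: [0.5411, 0.1841, 0.197]
tool_rot: [0.458, 0.889, 0.0, -0.0]
force: [-0.6, -0.5, -2.0]
width: 0.0113
gripper_force: 45.0
```

Tilt to 20° and check that it follows.

Request:
{"name": "drive_tool", "arguments": {"deltas": [[0.2,-0.2,0.1,0.035,0.025,0],[0.2,-0.3,0.1,0.071,0.05,0],[0.2,-0.3,0.1,0.071,0.05,0],[0.2,-0.3,0,0.071,0.05,0],[0.1,-0.1,0,0.036,0.026,0],[0,0,0,0,0,0],[0,0,0,0,0,0],[0,0,0,0,0,0]]}}

```text
t: 42.6
tool_pos: [0.5501, 0.1724, 0.2005]
tool_rot: [0.451, 0.876, 0.08, -0.153]
force: [-0.6, -0.4, -1.4]
width: 0.0117
gripper_force: 45.0
```

```bash
cat > nose.py <<'E'
from h import *
from scipy.spatial.transform import Rotation as R
s=manip.observe(); r=R.from_quat(s['tool_rot']).as_matrix(); p=np.array(s['tool_pos'])
xs=r[:,0]; z=-r[:,2]
if xs@np.array([.579,-.815,0])<0: xs=-xs
n=p+xs*.155-z*.012
print('nose',np.round(n,4),'pitch',np.degrees(np.arcsin(-xs[2])),'head',np.degrees(np.arctan2(xs[1],xs[0])),'rel well along d',(n[:2]-[.639,.048])@np.array([.579,-.815]),'lat',(n[:2]-[.639,.048])@np.array([.815,.579]))
st()
E
python3 nose.py
```

```text
nose [0.6324 0.057  0.1366] pitch 19.863485724974332 head -54.49520833930056 rel well along d -0.011190585265053777 lat -0.00015761163315893714
t 42.6 pos [0.5501 0.1724 0.2005] rot [ 0.4511  0.8757  0.0796 -0.153 ] w 0.0117 gf 44.9830037355423 F [-0.6 -0.4 -1.4] q [ 0.072  0.145  1.267  0.312  1.899 -0.471]
```

Request:
{"name": "drive_tool", "arguments": {"deltas": [[0.4,-0.55,1.2,0.071,0.05,0],[0.4,-0.55,1.2,0.071,0.05,0],[0.5,-0.7,1.05,0.071,0.05,0],[0.5,-0.7,1.05,0.071,0.05,0],[0.3,-0.4,0.45,0.036,0.025,0],[0.3,-0.4,0.45,0.036,0.025,0],[0.3,-0.4,0.45,0.036,0.025,0],[0.3,-0.4,0.45,0.036,0.025,0]]}}

```text
t: 43.4
tool_pos: [0.5803, 0.1313, 0.2639]
tool_rot: [0.415, 0.806, 0.195, -0.374]
force: [-0.3, 0.9, -2.3]
width: 0.0119
gripper_force: 45.0
```

Request:
{"name": "drive_tool", "arguments": {"deltas": [[0.3,-0.45,0.35,0.036,0.025,0],[0.3,-0.45,0.35,0.036,0.025,0],[0,0,0,0,0,0],[0,0,0,0,0,0],[0,0,0,0,0,0],[0,0,0,0,0,0],[0,0,0,0,0,0],[0,0,0,0,0,0]]}}

```text
t: 44.2
tool_pos: [0.5862, 0.1218, 0.2704]
tool_rot: [0.406, 0.789, 0.214, -0.408]
force: [0.0, -0.3, -1.3]
width: 0.0116
gripper_force: 45.0
```

```bash
python3 - <<'E'
import nose
from h import *
S,D=snap('side','side5'); T,_=snap('top','top5')
cv2.imwrite('pics/v6.png',np.hstack([cv2.resize(S[150:300,220:370],(400,400)),cv2.resize(T[120:260,220:360],(400,400))])[:,:,::-1])
E
```

```text
nose [0.6327 0.0574 0.1367] pitch 54.86706264547369 head -54.247718831428955 rel well along d -0.01135160413865186 lat 0.00029852828929827425
t 44.2 pos [0.5862 0.1218 0.2704] rot [ 0.4065  0.789   0.2136 -0.4082] w 0.0116 gf 44.98300015926361 F [ 0.  -0.3 -1.3] q [-0.184  0.521  0.906  0.867  2.294 -0.403]
```

View pics/v6.png

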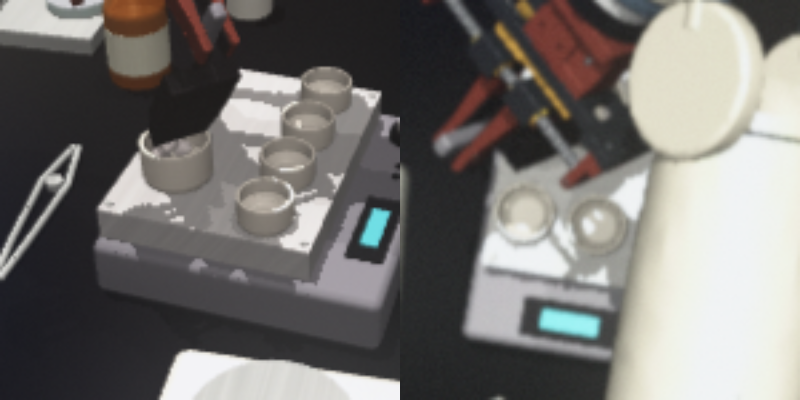

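The chips show in the large crucible's mouth at (178,145). Next I lift the nose clear, keep the tilt and look again.

Request:
{"name": "drive_tool", "arguments": {"deltas": [[0,0,0.5,0,0,0],[-0.3,0.4,1,0,0,0],[-0.6,0.8,1.5,0,0,0],[-1,1.4,1.5,0,0,0],[-1.5,2,1,0,0,0],[-1.5,2,0,0,0,0],[-1,1.4,0,0,0,0],[-0.5,1,0,0,0,0]]}}

```text
t: 45.1
tool_pos: [0.521, 0.213, 0.3272]
tool_rot: [0.406, 0.79, 0.214, -0.408]
force: [0.2, -0.5, -1.7]
width: 0.0117
gripper_force: 45.0
```

```bash
python3 - <<'E'
import nose
from h import *
S,D=snap('side','side6'); T,DT=snap('top','top6')
print('chips',manip.search_frame('side','chip1_mid'))
print(np.round(ringfit('side',S,(.639,.048),.123,.032,.004,.012,.001),4))
cv2.imwrite('pics/v7.png',np.hstack([cv2.resize(S[170:290,230:350],(400,400),interpolation=2),cv2.resize(T[125:245,230:350],(400,400),interpolation=2)])[:,:,::-1])
E
```

```text
nose [0.5678 0.1488 0.1936] pitch 54.81356206776979 head -54.01131444042932 rel well along d -0.12336148603884955 lat 0.00031707663760675983
t 45.1 pos [0.521  0.213  0.3272] rot [ 0.4057  0.7896  0.2139 -0.4076] w 0.0117 gf 44.98296618461609 F [ 0.2 -0.5 -1.7] q [-0.069  0.307  1.075  0.934  2.233 -0.269]
chips []
[5.31978e+01 6.39000e-01 4.60000e-02]
```

View pics/v7.png

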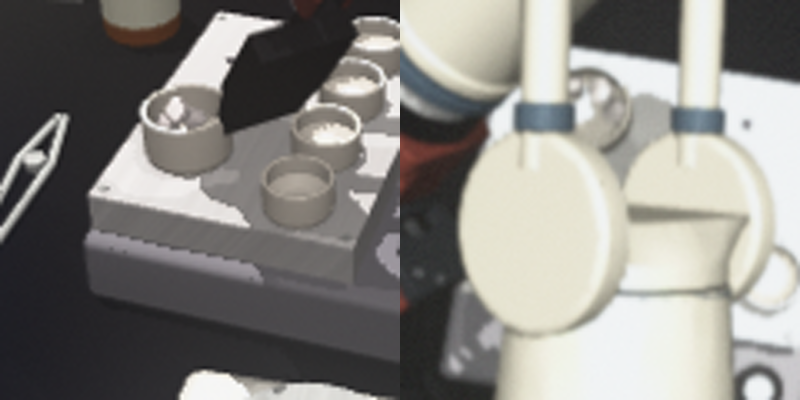

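The chips are in the large crucible. Level the scoop and carry it back over the pan.

Request:
{"name": "drive_tool", "arguments": {"deltas": [[-0.4,1.3,0,-0.08,-0.057,0],[-0.8,2.4,0,-0.1,-0.071,0],[-0.8,2.4,-1,-0.1,-0.071,0],[-0.8,2.4,-1.5,-0.1,-0.071,0],[-0.8,2.4,-2,-0.1,-0.071,0],[-0.8,2.4,-2,-0.1,-0.071,0],[-0.8,2.4,-2,-0.1,-0.071,0],[-0.8,2.4,-2,-0.1,-0.071,0]]}}

```text
t: 46.05
tool_pos: [0.4627, 0.3931, 0.2206]
tool_rot: [0.458, 0.889, 0.002, 0.003]
force: [1.0, 1.3, -2.3]
width: 0.0115
gripper_force: 45.0
```

Request:
{"name": "drive_tool", "arguments": {"deltas": [[0,0,-1.5,0,0,0],[0,0,-1,0,0,0],[0,0,0,0,0,0],[0,0,0,0,0,0],[0,0,0,0,0,0],[0,0,0,0,0,0],[0,0,0,0,0,0],[0,0,0,0,0,0]]}}

```text
t: 46.85
tool_pos: [0.4626, 0.3923, 0.1955]
tool_rot: [0.458, 0.889, 0.002, 0.0]
force: [-0.3, 0.6, -0.9]
width: 0.0117
gripper_force: 45.0
```

```bash
python3 - <<'E'
import nose
from h import *
T,DT=snap('top','top7'); S,_=snap('side','side7')
cv2.imwrite('pics/v8.png',np.hstack([cv2.resize(T[130:250,240:360],(400,400),interpolation=2),cv2.resize(T[150:290,100:240],(400,400),interpolation=2)])[:,:,::-1])
for nm,p in(('W4',(.553,.104)),('W3',(.541,.043)),('W2',(.529,-.018)),('W1',(.517,-.079))): print(nm,np.round(ringfit('top',T,p,.113,.025,.0035,.012,.001),4))
E
```

```text
nose [0.5527 0.2662 0.1833] pitch 0.09276398744439796 head -54.46260398475673 rel well along d -0.2278042856411195 lat 0.0560551313458483
t 46.85 pos [0.4626 0.3923 0.1955] rot [4.576e-01 8.892e-01 2.300e-03 3.000e-04] w 0.0117 gf 44.98303771018982 F [-0.3  0.6 -0.9] q [0.646 0.1   1.288 0.002 1.749 0.026]
W4 [22.9365  0.545   0.113 ]
W3 [7.0167 0.534  0.054 ]
W2 [ 6.1739  0.523  -0.007 ]
W1 [19.8049  0.505  -0.091 ]
```

View pics/v8.png

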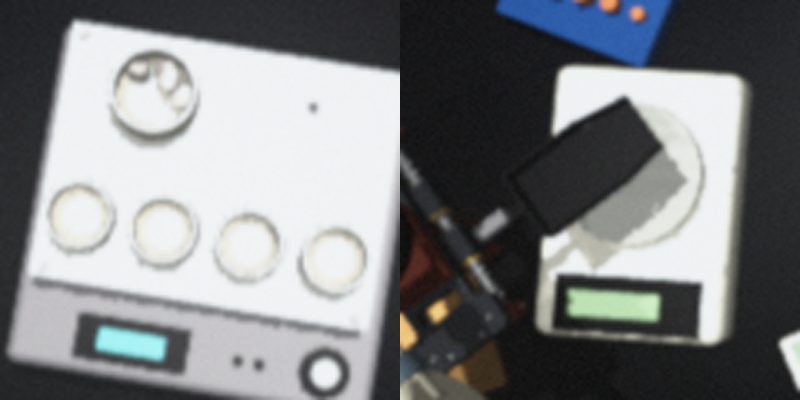

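Scoop empty, chips all in the large crucible and the four smalls seated. Lay the scoop down.

Request:
{"name": "drive_tool", "arguments": {"deltas": [[0,0,-2,0,0,0],[0,0,-3,0,0,0],[0,0,-2.5,0,0,0],[0,0,-1.5,0,0,0],[0,0,-0.8,0,0,0],[0,0,0,0,0,0],[0,0,0,0,0,0],[0,0,0,0,0,0]]}}

```text
t: 47.75
tool_pos: [0.463, 0.3931, 0.0989]
tool_rot: [0.457, 0.889, 0.003, 0.001]
force: [-0.2, 0.5, -1.3]
width: 0.0116
gripper_force: 45.0
```

Request:
{"name": "drive_tool", "arguments": {"deltas": [[0,0,-0.2,0,0,0],[0,0,-0.2,0,0,0],[0,0,0,0,0,0],[0,0,0,0,0,0],[0,0,0,0,0,0],[0,0,0,0,0,0],[0,0,0,0,0,0],[0,0,0,0,0,0]]}}

```text
t: 48.55
tool_pos: [0.4623, 0.3926, 0.0931]
tool_rot: [0.457, 0.889, 0.002, 0.0]
force: [0.0, -0.1, -0.9]
width: 0.0117
gripper_force: 45.0
```

Request:
{"name": "drive_tool", "arguments": {"deltas": [[0,0,-0.1,0,0,0],[0,0,-0.1,0,0,0],[0,0,0,0,0,0],[0,0,0,0,0,0],[0,0,0,0,0,0],[0,0,0,0,0,0],[0,0,0,0,0,0],[0,0,0,0,0,0]]}}

```text
t: 49.35
tool_pos: [0.4623, 0.3926, 0.0912]
tool_rot: [0.457, 0.889, 0.002, 0.0]
force: [-0.3, 0.3, -0.4]
width: 0.012
gripper_force: 45.0
```

Request:
{"name": "drive_tool", "arguments": {"deltas": [[0,0,0,0,0,0],[0,0,0,0,0,0],[0,0,0,0,0,0],[0,0,0,0,0,0],[0,0,0,0,0,0],[0,0,0,0,0,0],[0,0,0.5,0,0,0],[0,0,1,0,0,0]], "jaw": 4.5}}

```text
t: 50.15
tool_pos: [0.4619, 0.3923, 0.1057]
tool_rot: [0.457, 0.889, 0.001, -0.0]
force: [-0.2, -0.6, 0.7]
width: 0.045
gripper_force: 0.0
```

Request:
{"name": "drive_tool", "arguments": {"deltas": [[0,0,3,0,0,0],[0,0,5,0,0,0],[0,-2,4,0,0,0],[0,-4.5,0,0,0,0],[0,-4.5,0,0,0,0],[0,-4.5,0,0,0,0],[0,-4.5,0,0,0,0],[0,-4.5,0,0,0,0]]}}

```text
t: 50.95
tool_pos: [0.462, 0.146, 0.2274]
tool_rot: [0.457, 0.889, 0.003, 0.001]
force: [1.5, -0.5, 0.2]
width: 0.045
gripper_force: 0.0
```

Request:
{"name": "drive_tool", "arguments": {"deltas": [[0,-4.5,0,0,0,0],[-0.4,-4.5,0,0,0,0],[-0.4,-4.5,0,0,0,0],[-0.4,-4.5,0,0,0,0],[-0.4,-4.5,0,0,0,0],[-0.4,0,0,0,0,0],[0,0,0,0,0,0],[0,0,0,0,0,0]], "jaw": 0}}

```text
t: 51.75
tool_pos: [0.4425, -0.0765, 0.2268]
tool_rot: [0.457, 0.889, 0.002, 0.001]
force: [-0.8, 1.1, 0.1]
width: 0.0003
gripper_force: 0.0
```

```bash
python3 - <<'E'
from h import *
st()
S,D=snap('side','side8'); T,DT=snap('top','top8')
for nm,p in(('W4',(.553,.104)),('W3',(.541,.043)),('W2',(.529,-.018)),('W1',(.517,-.079))): print(nm,np.round(ringfit('side',S,p,.113,.025,.0035,.012,.001),4))
print(np.round(ringfit('side',S,(.639,.048),.123,.032,.004,.012,.001),4))
a=ortho('top',T,.38,.60,.20,.46,.079,1500)
cv2.imwrite('pics/v9.png',np.hstack([a,cv2.resize(S[140:400,200:460],(330,330))])[:,:,::-1])
P=cloud('top',DT);m=np.hypot(P[...,0]-.52,P[...,1]-.311)<.02; q=P[m]; A=np.c_[q[:,:2],np.ones(len(q))]; print(np.linalg.lstsq(A,q[:,2],rcond=None)[0],q[:,2].mean())
E
```

```text
t 51.75 pos [ 0.4425 -0.0765  0.2268] rot [4.570e-01 8.895e-01 2.400e-03 6.000e-04] w 0.0003 gf 0.0 F [-0.8  1.1  0.1] q [-0.25  -0.32   1.623  0.004  1.836 -0.871]
W4 [53.4238  0.553   0.103 ]
W3 [5.03038e+01 5.41000e-01 4.20000e-02]
W2 [ 4.47634e+01  5.28000e-01 -1.80000e-02]
W1 [ 9.06288e+01  5.16000e-01 -7.90000e-02]
[5.9724e+01 6.3900e-01 4.6000e-02]Traceback (most recent call last):
  File "<stdin>", line 7, in <module>
    return _nx.concatenate(arrs, 1, dtype=dtype, casting=casting)
           ~~~~~~~~~~~~~~~^^^^^^^^^^^^^^^^^^^^^^^^^^^^^^^^^^^^^^^
ValueError: all the input array dimensions except for the concatenation axis must match exactly, but along dimension 0, the array at index 0 has size 329 and the array at index 1 has size 330
```

```bash
python3 - <<'E'
from h import *
S=cv2.imread('pics/side8.png');T=cv2.imread('pics/top8.png')
a=cv2.resize(ortho('top',T,.38,.60,.20,.46,.079,1500),(390,330))
cv2.imwrite('pics/v9.png',np.hstack([a,cv2.resize(S[140:400,200:460],(330,330))]))
E
```

```text
(no output)
```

View pics/v9.png

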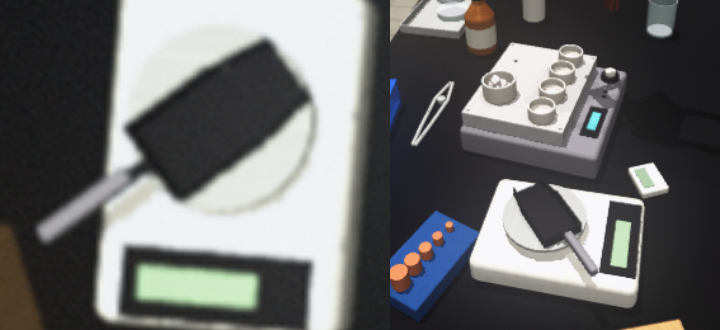

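The scoop lies flat, centred on the pan, and everything else is in place. Next, the start key.

Request:
{"name": "drive_tool", "arguments": {"deltas": [[-0.7,0.7,-2,0,0,0],[0,0,-4,0,0,0],[0,0,-4,0,0,0],[0,0,-2,0,0,0],[0,0,0,0,0,0],[0,0,0,0,0,0],[0,0,0,0,0,0],[0,0,0,0,0,0]]}}

```text
t: 52.65
tool_pos: [0.4363, -0.0704, 0.108]
tool_rot: [0.457, 0.889, 0.002, 0.002]
force: [-0.4, 0.7, 0.7]
width: 0.0003
gripper_force: 0.0
```

Request:
{"name": "drive_tool", "arguments": {"deltas": [[0,0,-1,0,0,0],[0,0,-0.6,0,0,0],[0,0,-0.4,0,0,0],[0,0,-0.3,0,0,0],[0,0,-0.2,0,0,0],[0,0,0,0,0,0],[0,0,0,0,0,0],[0,0,0,0,0,0]]}}

```text
t: 53.45
tool_pos: [0.4353, -0.0705, 0.0823]
tool_rot: [0.457, 0.889, 0.002, 0.0]
force: [-4.0, 1.0, 8.6]
width: 0.0002
gripper_force: 4.1
```

Request:
{"name": "drive_tool", "arguments": {"deltas": [[0,0,-0.1,0,0,0],[0,0,0,0,0,0],[0,0,0,0,0,0],[0,0,0,0,0,0],[0,0,0,0,0,0],[0,0,0,0,0,0],[0,0,0,0,0,0],[0,0,0,0,0,0]]}}

```text
t: 54.25
tool_pos: [0.4353, -0.0705, 0.0821]
tool_rot: [0.457, 0.889, 0.002, 0.0]
force: [-6.2, 0.7, 12.5]
width: 0.0004
gripper_force: 6.4
```

Request:
{"name": "drive_tool", "arguments": {"deltas": [[0,0,0.5,0,0,0],[0,0,1,0,0,0],[0,0,3,0,0,0],[0,0,5,0,0,0],[0,0,4,0,0,0],[0,0,0,0,0,0],[0,0,0,0,0,0],[0,0,0,0,0,0]]}}

```text
t: 55.05
tool_pos: [0.4349, -0.0703, 0.2134]
tool_rot: [0.457, 0.889, 0.002, -0.001]
force: [0.1, 0.1, -0.8]
width: 0.0002
gripper_force: 0.0
```

```bash
python3 - <<'E'
from h import *
st()
S,D=snap('side','side9')
for nm,p in(('W4',(.553,.104)),('W3',(.541,.043)),('W2',(.529,-.018)),('W1',(.517,-.079))): print(nm,np.round(ringfit('side',S,p,.113,.025,.0035,.012,.001),4))
print(np.round(ringfit('side',S,(.639,.048),.123,.032,.004,.012,.001),4))
cv2.imwrite('pics/v10.png',cv2.resize(S[130:380,200:450],(600,600)[:2])[:,:,::-1])
E
```

```text
t 55.05 pos [ 0.4349 -0.0703  0.2134] rot [ 0.4574  0.8893  0.0017 -0.0011] w 0.0002 gf 0.0 F [ 0.1  0.1 -0.8] q [-0.241 -0.344  1.666  0.004  1.821 -0.86 ]
W4 [52.4689  0.553   0.103 ]
W3 [4.87531e+01 5.41000e-01 4.20000e-02]
W2 [ 4.3687e+01  5.2800e-01 -1.8000e-02]
W1 [ 9.0121e+01  5.1600e-01 -7.9000e-02]
[5.97896e+01 6.39000e-01 4.60000e-02]
```

View pics/v10.png

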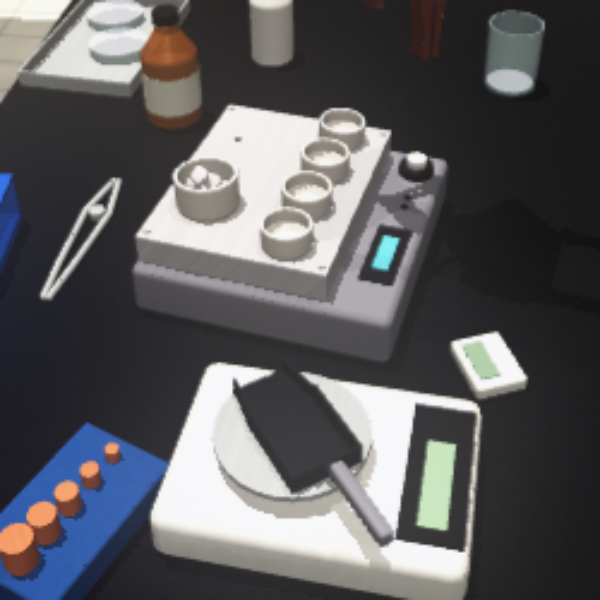

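All in place and the key is up. One chip sits on top of the others at (203,172), so I'll check its height in the depth data before handing in.

```bash
python3 - <<'E'
from h import *
T,D=snap('top','top10'); S,DS=snap('side','side10')
for n,d in(('top',D),('side',DS)):
    P=cloud(n,d); m=np.hypot(P[...,0]-.638,P[...,1]-.047)<.021; q=P[m]; q=q[q[:,2]>.06]
    print(n,len(q),np.percentile(q[:,2],[10,50,90,97,100]).round(4),np.round(q[q[:,2].argsort()[-6:]],3).tolist())
E
```

```text
top 241 [0.0921 0.0953 0.1176 0.121  0.1228] [[0.643, 0.039, 0.121], [0.65, 0.037, 0.122], [0.643, 0.037, 0.122], [0.648, 0.037, 0.122], [0.645, 0.039, 0.122], [0.65, 0.034, 0.123]]
side 83 [0.1013 0.1079 0.1185 0.1192 0.1202] [[0.652, 0.035, 0.119], [0.65, 0.031, 0.119], [0.649, 0.035, 0.119], [0.646, 0.039, 0.119], [0.648, 0.031, 0.119], [0.643, 0.04, 0.12]]
```

The highest chip's top is at about .121 m, below the rim, so its middle is well inside the limit.

```bash
python3 -c "
from cell import manip
print(manip.finish_job())"
```

```text
the job is handed in; nothing more can be done
None
```

The job is handed in, verdict not shown: large crucible seated with all chips in it, four small blanks seated, empty scoop flat on the pan, start key pressed last and up again.

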